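# Fetch the stamping die from behind the tins

### The job

The brass stamping die stands at the back of the wooden crate behind the red and the blue tin. Stand both tins on the black rubber mat, then set the die upright inside the round ring of the green die holder while the tins wait on the mat, and finally put each tin back in the crate upright on the very spot where it stood. Do not tip a tin or the die over, and leave the brush, the pink dish and the copper coaster where they are.

Things in the scene. Friction and masses are not known exactly. Their poses are not given: they have to be found in the camera images.
- tin_red: red tin, loose, an upright round can 52 mm in diameter and 110 mm tall with a red top and a pale paper label round its middle, about 0.25 kg. Origin at the centre of its underside, z up. It starts in the front half (crate -x) of the crate, left or right.
- tin_blue: blue tin, loose, an upright round can 52 mm in diameter and 110 mm tall with a blue top and a pale paper label round its middle, about 0.25 kg. Origin at the centre of its underside, z up. It starts in the front half (crate -x) of the crate, left or right.
- die: brass stamping die, loose, upright and round: a foot 42 mm in diameter and 14 mm high, above it a stem 28 mm in diameter up to a total height of 46 mm, 0.22 kg. Origin at the centre of its underside, z up. It starts in the middle of the back half (crate +x) of the crate, so close behind the taller tins that the gripper's body does not fit down to it until they are gone.
- crate: open wooden crate, fixed: 140 mm (its x) by 165 mm (its y) outside, 45 mm high, walls and floor 8 mm thick, so its inner floor is 8 mm above the table. Origin at the centre of its underside; x points from the tins' half to the die's half, z up.
- mat: black rubber mat, fixed, flat: 220 mm (its x) by 130 mm (its y), 4 mm thick, the side area for the two tins. Origin at the centre of its underside, z up.
- holder: die holder, fixed: green square plate 100 by 100 mm, 8 mm thick, with a round aluminium ring on it, 66 mm inside and 76 mm outside diameter, its rim 22 mm above the table; the flat floor inside the ring, on which the die stands, is 14 mm above the table. Origin at the centre of its underside, z up, ring centred on it.
- brush: hand brush with blue handle, lying on the table near the far edge; a bystander, not to be disturbed.
- pink_dish: round pink dish, 90 mm in diameter, 10 mm high, on the table beyond the work; a bystander, not to be disturbed. Origin under its centre.
- copper_coaster: round copper disc, 84 mm in diameter, 7 mm thick, on the table beyond the work; a bystander, not to be disturbed. Origin under its centre.

How it is judged:
By the outcome, as a careful person would: the job done as asked, in the order asked, and still so for the second after the job is handed in, with the robot touching nothing.
It also fails if it takes over 128 s, if anything falls off the work surface, if the arm or the gripper's body presses on something with over 40 N, if the wrist force passes 120 N, or if a joint passes its speed limit or range.

### The arm

A 7-joint arm with a two-finger parallel gripper is mounted at the origin on the work surface. World frame = base frame: x ahead of the robot, y to its left, z up, the work surface at z = 0. Lengths are in m, angles in degrees, forces in N, time in s.
With the tool pointing down it reaches from about 0.425 to 0.875 m from the base axis. Payload 4.7 kg.
Tool frame: the origin (TCP) lies between the finger pads; the fingertips stand robot.finger_overhang ahead of it and the grasp point (between the pads) lies 6 mm ahead of it (robot.finger_overhang is the distance from the TCP to the fingertips, in m); z points along the fingers, y is the line along which they close (so a half turn about z gives the same grasp; the last joint's range is limited). The gripper opens to 85 mm and grips with 20 to 120 N. Pads are 22 mm wide; open, the fingers measure 114 mm over their backs; the gripper's body (76 mm by 85 mm) begins 54 mm behind the grasp point. The pads swing forward as they close: fully open they stand 13 mm farther back than shut.
Start: joints at [70.48, 18.392, -4.016, 83.108, 1.295, 78.541, -3.26], TCP at [0.226, -0.61, 0.256] pointing down, gripper open.
Joint ranges: [-163.93, 163.93], [-17.29, 119.83], [-79.2, 71.16], [3.27, 140.29], [-89.18, 269.18], [5.43, 117.66], [-154.24, 154.24]. Speed limits (degrees/s): [147.25, 147.25, 180, 180, 180, 180, 180].

### API

Orientations are given as a 3x3 rotation matrix whose columns are the frame's x, y, z axes.
In Python, from cell import robot gives the robot as it stands. The module is installed in compiled form; this text tells all that it offers.
- The arm moves only by the shell command python3 -m handwheel 'ROWS' [OPENING] [FORCE]. ROWS is JSON, a list of rows, each a list of 4 numbers: the shift along the tool's x, y, z in units of 25 mm (1.0 is 25 mm), then the turn about the tool's z in units of 8 degrees (1.0 is 8 degrees). In form: [[tx, ty, tz, turn], ...]. A call has 1 to 5 rows; each row shifts and turns the commanded pose from where the row before left it, along the tool's axes as they then stand; what a row does not reach is not made up. A row lasts 1/8 s, in which the tool goes at most 62.5 mm and 10.7 degrees, less where a joint would pass 70% of its speed; a pose out of reach is approached as far as the arm can. A call is refused whole if a number of a shift passes 1 or a number of a turn 1, either way. A call with a gripper value outside its range is refused whole. OPENING is the opening, from 0 (shut) to 1 (fully open), set as the call begins (- or left out, the last holds). The fingers move at their own pace and stop on an object; FORCE is the grip in N (left out, the last holds). Time passes only in rows, so rows that do not move let the fingers close. It gives the time, the measured TCP pose, the force, the opening and the grip force at its end, in the units of the state.
- robot.sense(): the state, without advancing time (a new reading comes with each control period).
- robot.get_image(name): name is "scene" or "top" or "wrist"; returns a dict with "pixels" (480x640x3 uint8, red, green, blue), "mtx" (3x3 intrinsics, pixels), "xyz" and "orientation" of the camera in the world; the wrist camera has in their place "T_tool_cam" (4x4, takes a point from camera to tool coordinates, whose origin is the TCP and whose axes are the flange's). Camera axes: x right, y up, looking along -z (the intrinsics and any distortion apply to the point x, -y, -z); pixel columns grow to the right and rows downward; lengths in m; the calibration is good to about 2 mm. The wrist camera is an equidistant fisheye: a pixel r from the principal point sees the ray r / f radians off the axis. A picture is of the moment at which its call begins: read the wrist's pose just before it. There is no depth.
- robot.close_job(): hands the job in; it is judged then, once.
The state is a dict: "clock": time; "joints": joint angles; "qd": joint speeds; "joint_torque": joint torques, N m; "tcp_pos": TCP position; "eef_rot": TCP orientation; "force": force on the tool from outside, world axes, zero at the start; "ft_torque": the same for the moment, N m; "width": finger opening in m; "grip_force": force on a finger pad.
Only numpy, scipy, OpenCV 4.12 (cv2) and the standard library are available. Lean on these libraries where they do the work, as an engineer would, in place of code of your own. Each camera call takes 0.05 s, during which the arm holds its last target. There are 200 camera calls.

## Working session

There is one attempt and no reset: what is moved stays moved. The work goes in short steps, Python scripts to look and compute and a shell command to move; the robot and the scene stay as the last step left them, time stands still between calls to the robot, and variables do not carry over. Pictures are saved under pics/ and viewed, at most 14 in all, crops included, and the job is handed in when it is done.

```bash
mkdir -p pics; cat > h.py <<'E'
import numpy as np, cv2
from cell import robot
def snap(n,f):
    s=robot.sense(); im=robot.get_image(n); cv2.imwrite('pics/'+f,im['pixels'][:,:,::-1])
    np.save('pics/'+f+'.npy',{k:v for k,v in im.items()}|{'s':s},allow_pickle=True); return im
def load(f): return np.load('pics/'+f+'.npy',allow_pickle=True).item()
def pt(im,u,v,z):
    K=np.array(im['mtx']); d=np.linalg.inv(K)@[u,v,1]; d=np.array([d[0],-d[1],-d[2]])
    R=np.array(im['orientation']); c=np.array(im['xyz']); w=R@d; return c+w*(z-c[2])/w[2]
def px(im,p):
    R=np.array(im['orientation']); c=R.T@(np.array(p)-np.array(im['xyz'])); q=np.array(im['mtx'])@[c[0],-c[1],-c[2]]; return q[:2]/q[2]
E
python3 - <<'E'
from h import *
for n in('top','scene'):
    im=snap(n,n+'0.png'); print([ (k,np.round(v,4).tolist()) for k,v in im.items() if k!='pixels'])
s=robot.sense(); print(s,robot.finger_overhang)
E
```

```text
[('mtx', [[606.016, 0.0, 317.6249], [0.0, 606.016, 240.0072], [0.0, 0.0, 1.0]]), ('xyz', [0.413, 0.0159, 1.2421]), ('orientation', [[0.0011, 0.9855, -0.1699], [-1.0, 0.0003, -0.0047], [-0.0046, 0.1699, 0.9854]])]
[('mtx', [[495.7985, 0.0, 319.9033], [0.0, 495.7985, 239.3036], [0.0, 0.0, 1.0]]), ('xyz', [1.1417, 0.2, 0.7173]), ('orientation', [[-0.3528, -0.7215, 0.5958], [0.9357, -0.2758, 0.2201], [0.0055, 0.6351, 0.7724]])]
{'clock': 0.1, 'joints': array([70.47872022, 18.43578211, -4.0163557 , 83.16801475,  1.29597642,
       78.54292813, -3.261535  ]), 'qd': array([-0.02045361, -0.14376077,  0.0497798 , -0.15829961,  0.03362781,
        0.09084215,  0.06055594]), 'joint_torque': array([-3.87240489e-04, -4.94879651e+01, -3.84132620e-01, -3.15208519e+01,
        1.31454619e-02,  7.40495394e-03, -4.95398990e-05]), 'tcp_pos': array([ 0.22562084, -0.60910607,  0.25532108]), 'eef_rot': array([[ 9.37705180e-01,  3.47431261e-01, -7.17645341e-04],
       [ 3.47431985e-01, -9.37703783e-01,  1.62201711e-03],
       [-1.09399303e-04, -1.77030679e-03, -9.99998427e-01]]), 'force': array([-0.15217181, -0.15897088,  0.4372722 ]), 'ft_torque': array([ 0.04887968, -0.12152847, -0.01431119]), 'grip_force': 0.0, 'width': 0.08567378997218593} 0.025
```

View pics/top0.png

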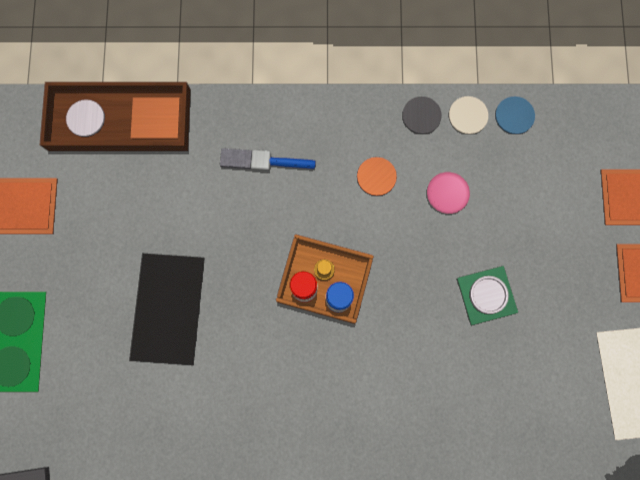

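View pics/scene0.png

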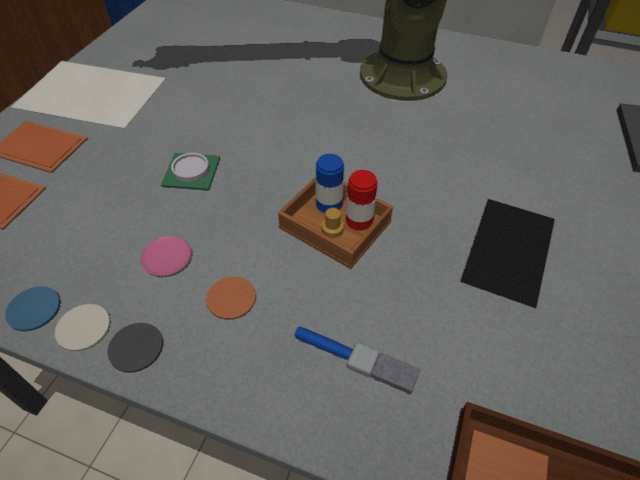

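The top view shows the crate around (325,280), with the red tin top at (303,286), the blue at (340,296) and the die at (324,268). The mat is around (167,309) and the ring at (489,295). I'll enlarge and measure.

```bash
python3 - <<'E'
from h import *
t=load('top0.png'); p=t['pixels']
a=cv2.resize(p[228:334,270:380],None,fx=5,fy=5,interpolation=cv2.INTER_CUBIC)
cv2.imwrite('pics/crate_top.png',a[:,:,::-1])
s=load('scene0.png')['pixels']
b=cv2.resize(s[140:270,270:400],None,fx=4,fy=4,interpolation=cv2.INTER_CUBIC)
cv2.imwrite('pics/crate_scene.png',b[:,:,::-1])
hsv=cv2.cvtColor(p,cv2.COLOR_RGB2HSV)
def seg(m,roi,n,z):
    x0,y0,x1,y1=roi; k=np.zeros(m.shape,np.uint8); k[y0:y1,x0:x1]=m[y0:y1,x0:x1]
    c=max(cv2.findContours(k,cv2.RETR_EXTERNAL,cv2.CHAIN_APPROX_NONE)[0],key=cv2.contourArea)
    r=cv2.minAreaRect(c); e=cv2.minEnclosingCircle(c); el=cv2.fitEllipse(c)
    print(n,'rect',np.round(r[0],1),np.round(r[1],1),'box3d',np.round([pt(t,*q,z)[:2] for q in cv2.boxPoints(r)],4).tolist(),'ctr',np.round(pt(t,*r[0],z),4),'ell',np.round(el[0],1),np.round(el[1],1),np.round(pt(t,*el[0],z),4))
H,S,V=cv2.split(hsv)
seg(((H<4)|(H>176))&(S>200)&(V>150),(280,260,330,310),'red',.11)
seg((H>105)&(H<130)&(S>150)&(V>120),(315,270,370,320),'blue',.11)
seg((V<60),(120,240,215,375),'mat',.004)
seg((H>60)&(H<90)&(S>120),(450,255,525,330),'holder',.008)
seg((S<60)&(V>140),(455,260,520,325),'ring',.022)
seg((H>20)&(H<28)&(S>150),(312,255,338,285),'die',.046)
seg((H>4)&(H<20)&(S>100),(265,225,385,335),'crate',.045)
E
```

```text
red rect [302.7 283.9] [24.6 25.5] box3d [[0.5347, 0.0809], [0.5563, 0.0382], [0.5149, 0.0175], [0.4936, 0.06]] ctr [0.5248 0.0491 0.11  ] ell [302.9 284.1] [24.5 25.2] [0.5244 0.0487 0.11  ]
blue rect [339.5 295.5] [25. 25.] box3d [[0.5265, 0.0036], [0.5266, -0.0432], [0.48, -0.0428], [0.4799, 0.0037]] ctr [ 0.5032 -0.0197  0.11  ] ell [339.5 295.2] [25.1 25.6] [ 0.5038 -0.0197  0.11  ]
mat rect [166.9 308.9] [ 63.5 109.2] box3d [[0.382, 0.3989], [0.6027, 0.3875], [0.5891, 0.2561], [0.3693, 0.2714]] ctr [0.4841 0.3285 0.004 ] ell [167.1 309.5] [ 70.8 131.2] [0.4828 0.328  0.004 ]
holder rect [487.3 295.1] [47.3 48.1] box3d [[0.546, -0.2647], [0.572, -0.3606], [0.4791, -0.381], [0.4537, -0.2863]] ctr [ 0.5124 -0.3231  0.008 ] ell [486.7 296.1] [46.9 52.6] [ 0.5103 -0.3217  0.008 ]
ring rect [489.5 294.5] [37. 37.] box3d [[0.5497, -0.2882], [0.5498, -0.3628], [0.4755, -0.359], [0.4754, -0.2851]] ctr [ 0.5124 -0.3238  0.022 ] ell [489.3 294.3] [36.3 38. ] [ 0.5129 -0.3233  0.022 ]Traceback (most recent call last):
  File "<stdin>", line 20, in <module>
  File "<stdin>", line 12, in seg
cv2.error: OpenCV(4.12.0) /io/opencv/modules/imgproc/src/shapedescr.cpp:361: error: (-201:Incorrect size of input array) There should be at least 5 points to fit the ellipse in function 'fitEllipseNoDirect'
```

View pics/crate_top.png

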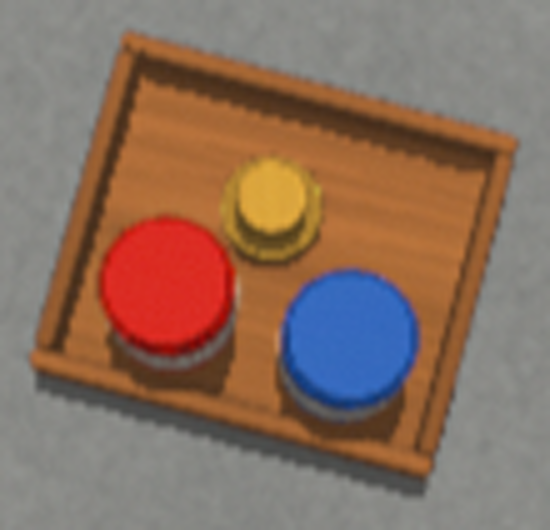

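View pics/crate_scene.png

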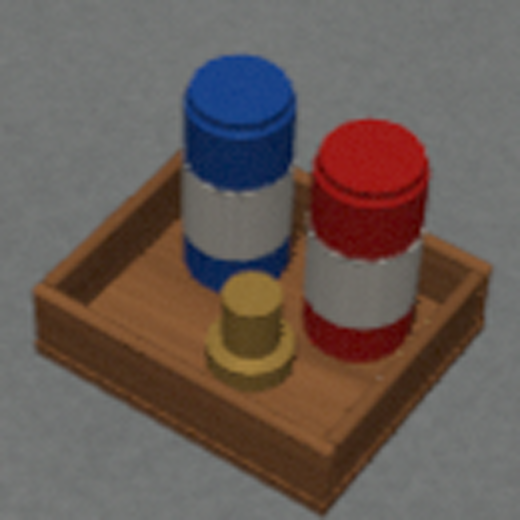

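The top crop shows the red top centred at (168,284), the blue at (349,338) and the die top at (271,196). The crate rim corners are at (130,38), (515,140), (428,470) and (35,360). The scene crop shows the blue top at (239,90), the red at (371,158) and the die top at (252,294).

```bash
python3 - <<'E'
from h import *
t=load('top0.png'); s=load('scene0.png')
def T(x,y,z): return pt(t,270+x/5-.4,228+y/5-.4,z)
def Sc(x,y,z): return pt(s,270+x/4-.4,140+y/4-.4,z)
for n,a,b,z in(('red',(168,284),(371,158),.118),('blue',(349,338),(239,90),.118),('die',(271,196),(252,294),.054)):
    print(n,T(*a,z).round(4),Sc(*b,z).round(4))
C=np.array([T(*q,.045) for q in((130,36),(518,140),(430,472),(33,358))]); print(C.round(4),C.mean(0),np.linalg.norm(np.roll(C,-1,0)-C,axis=1))
f=C[:2].mean(0)-C[2:].mean(0); print('crate x dir',np.degrees(np.arctan2(f[1],f[0])))
E
```

```text
red [0.5231 0.048  0.118 ] [0.5261 0.0504 0.118 ]
blue [ 0.5031 -0.0192  0.118 ] [ 0.5054 -0.0182  0.118 ]
die [0.5642 0.0093 0.054 ] [0.5643 0.0108 0.054 ]
[[ 0.63    0.0658  0.045 ]
 [ 0.5879 -0.0893  0.045 ]
 [ 0.4565 -0.053   0.045 ]
 [ 0.5009  0.1031  0.045 ]] [0.54384357 0.00667029 0.045     ] [0.16075233 0.13631907 0.16230656 0.13435773]
crate x dir -15.794134283744679
```

```bash
cat > go.py <<'E'
import sys; from h import *
# args: x y z yaw(tool y)  -> needed tool-axis units
def need(x,y,z,yaw):
    s=robot.sense(); R=np.array(s['eef_rot']); d=(R.T@(np.array([x,y,z])-s['tcp_pos']))/.025
    cy=np.degrees(np.arctan2(R[1,1],R[0,1])); dt=(-(yaw-cy)+180)%360-180
    print('t',round(s['clock'],2),'tcp',s['tcp_pos'].round(4),'yaw',round(cy,2),'w',round(s['width'],4),'grip',round(s['grip_force'],1),'F',np.round(s['force'],1),'j7',s['joints'][6].round(1)); print('NEED',d.round(2),'turn',round(dt/8,2))
need(*map(float,sys.argv[1:5]))
E
python3 -m handwheel '[[0.8,-0.8,0,-0.96],[1,-1,0,-0.96],[1,-1,0,-0.96],[1,-1,0,-0.96],[1,-1,0,-0.96]]' 1 40
python3 -m handwheel '[[1,-0.4,0,-0.96],[1,-0.4,0,-0.96],[1,0,0,0],[1,0,0,0],[1,0,0,0]]'
python3 go.py 0.525 0.049 0.2 -15.8
```

```text
clock: 0.72
tcp_pos: [0.2512, -0.443, 0.2558]
eef_rot: [[0.514, 0.858, -0.0], [0.858, -0.514, 0.001], [0.0, -0.001, -1.0]]
force: [-0.1, -0.8, -0.5]
width: 0.0852
grip_force: 0.0
clock: 1.35
tcp_pos: [0.2774, -0.3176, 0.2563]
eef_rot: [[0.275, 0.961, 0.0], [0.961, -0.275, -0.0], [-0.0, 0.0, -1.0]]
force: [0.1, 0.4, -0.5]
width: 0.0852
grip_force: 0.0
t 1.35 tcp [ 0.2774 -0.3176  0.2563] yaw -15.96 w 0.0852 grip 0.0 F [ 0.1  0.4 -0.5] j7 32.3
NEED [16.82  5.49  2.25] turn -0.02
```

```bash

python3 -m handwheel '[[1,0.8,0,0],[1,0.8,0,0],[1,0.8,0,0],[1,0.8,0,0],[1,0.8,0,0]]' >/dev/null
python3 -m handwheel '[[1,0.5,0,0],[1,0.5,0,0],[1,0.5,0,0],[1,0,0,0],[1,0,0,0]]' >/dev/null
python3 -m handwheel '[[1,0,0,0],[1,0,0,0],[1,0,0,0],[1,0,0,0],[0,0,0,0]]' >/dev/null
python3 go.py 0.525 0.049 0.2 -15.8; python3 -c "
from h import *
im=snap('wrist','w1.png'); print(im['T_tool_cam'],im['mtx'])"
```

```text
t 3.23 tcp [ 0.505  -0.0171  0.2564] yaw -15.68 w 0.0853 grip 0.0 F [0.1 0.4 0.2] j7 -18.1
NEED [2.76 0.06 2.26] turn 0.01
[[-5.72063169e-04  9.62612421e-01  2.70881893e-01  6.83319013e-02]
 [ 9.99998905e-01  9.20387913e-04 -1.15886039e-03  9.90815882e-05]
 [-1.36484982e-03  2.70880933e-01 -9.62611893e-01 -1.18367192e-01]
 [ 0.00000000e+00  0.00000000e+00  0.00000000e+00  1.00000000e+00]] [[371.64829954   0.         315.46856693]
 [  0.         371.64829954 237.18041458]
 [  0.           0.           1.        ]]
```

View pics/w1.png

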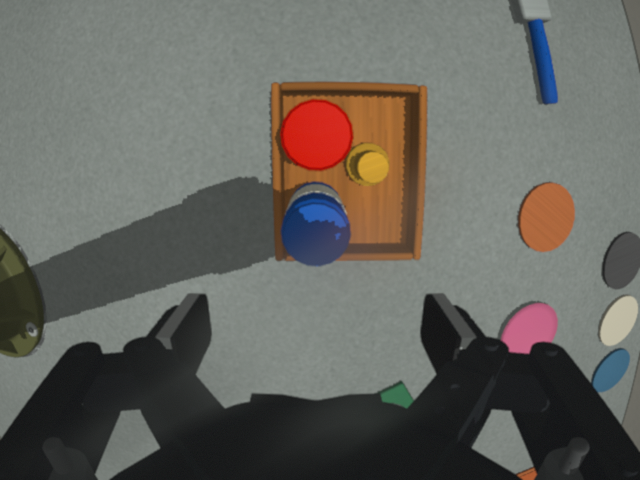

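The wrist view shows the red top at (317,134), the blue at (317,229) and the die top at (372,166). The crate is square to the tool.

```bash
cat >> h.py <<'E'
def wpt(im,u,v,z):
    K=im['mtx']; a=np.array([u-K[0,2],v-K[1,2]])/K[0,0]; th=np.hypot(*a); n=a/th
    d=np.array([n[0]*np.sin(th),-n[1]*np.sin(th),-np.cos(th)]); T=np.array(im['T_tool_cam']); s=im['s']; R=np.array(s['eef_rot'])
    w=R@T[:3,:3]@d; c=R@T[:3,3]+s['tcp_pos']; return c+w*(z-c[2])/w[2]
E
python3 - <<'E'
from h import *
im=load('w1.png'); p=im['pixels']; H,S,V=cv2.split(cv2.cvtColor(p,cv2.COLOR_RGB2HSV))
k=(((H<4)|(H>176))&(S>180)&(V>130)).astype(np.uint8); k[:90]=0;k[180:]=0;k[:,:270]=0;k[:,370:]=0
c=max(cv2.findContours(k,0,1)[0],key=cv2.contourArea); print(cv2.fitEllipse(c))
for n,u,v,z in(('red',317,134.5,.118),('blue',317,229.5,.118),('die',372.5,167,.054),('cr',273,84,.045),('cr',427,88,.045),('cr',421,259,.045),('cr',276,259,.045)): print(n,wpt(im,u,v,z).round(4))
E
```

```text
((316.2355651855469, 134.52615356445312), (68.45191192626953, 70.07527160644531), 89.2393569946289)
red [0.525  0.0488 0.118 ]
blue [ 0.5069 -0.0157  0.118 ]
die [0.5643 0.0092 0.054 ]
cr [0.5008 0.1033 0.045 ]
cr [0.6329 0.066  0.045 ]
cr [ 0.591  -0.0894  0.045 ]
cr [ 0.4573 -0.0511  0.045 ]
```

```bash

python3 -m handwheel '[[1,0,0,0],[1,0.06,0.2,0],[0.76,0,1,0],[0,0,1,0],[0,0,1,0]]' >/dev/null
python3 -m handwheel '[[0,0,1,0],[0,0,0.8,0],[0,0,0,0],[0,0,0,0]]' 
python3 go.py 0.525 0.049 0.101 -15.8
```

```text
clock: 4.4
tcp_pos: [0.5259, 0.0456, 0.132]
eef_rot: [[0.275, 0.962, 0.001], [0.962, -0.275, -0.0], [0.0, 0.001, -1.0]]
force: [0.0, -0.3, -0.0]
width: 0.0851
grip_force: 0.0
t 4.4 tcp [0.5259 0.0456 0.132 ] yaw -15.94 w 0.0851 grip 0.0 F [ 0.  -0.3 -0. ] j7 -32.8
NEED [ 0.12 -0.07  1.24] turn -0.02
```

```bash

python3 -m handwheel '[[0.12,-0.07,0.6,0],[0,0,0.64,0],[0,0,0,0]]' >/dev/null
python3 go.py 0.525 0.049 0.101 -15.8; python3 -c "
from h import *
snap('top','t2.png');snap('wrist','w2.png')
a=load('t2.png')['pixels'][200:340,240:420]; b=load('w2.png')['pixels']
o=np.hstack([cv2.resize(a,(386,300)),cv2.resize(b,(400,300))]);cv2.imwrite('pics/c2.png',o[:,:,::-1])"
```

```text
t 4.78 tcp [0.5231 0.0491 0.0985] yaw -15.89 w 0.0853 grip 0.0 F [0.5 0.1 0.6] j7 -35.0
NEED [ 0.02  0.08 -0.1 ] turn -0.01
```

View pics/c2.png

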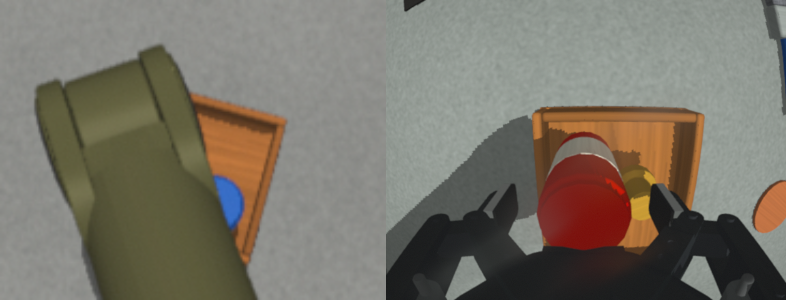

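The tin sits between the fingers, about 1 mm off in y. I'll nudge the tool and close the gripper.

```bash

python3 -m handwheel '[[0,0.05,-0.05,0],[0,0,0,0],[0,0,0,0]]' >/dev/null
python3 go.py 0.525 0.049 0.101 -15.8
python3 -m handwheel '[[0,0,0,0],[0,0,0,0],[0,0,0,0],[0,0,0,0],[0,0,0,0]]' 0 40 
python3 -m handwheel '[[0,0,0,0],[0,0,0,0],[0,0,0,0]]' 0 40 >/dev/null
python3 go.py 0.525 0.049 0.101 -15.8
```

```text
t 5.25 tcp [0.5258 0.0487 0.1018] yaw -15.92 w 0.0853 grip 0.0 F [-0.3  0.1 -0.9] j7 -34.9
NEED [ 0.   -0.03  0.03] turn -0.01
clock: 5.88
tcp_pos: [0.5256, 0.049, 0.1018]
eef_rot: [[0.274, 0.962, -0.0], [0.962, -0.274, -0.0], [-0.0, -0.0, -1.0]]
force: [-2.8, -0.2, 5.8]
width: 0.0511
grip_force: 41.7
t 6.25 tcp [0.5256 0.0489 0.1018] yaw -15.91 w 0.0506 grip 41.7 F [-2.6  0.1  5.6] j7 -34.9
NEED [-0.   -0.02  0.03] turn -0.01
```

```bash

python3 -m handwheel '[[0,0,-0.5,0],[0,0,-1,0],[0,0,-1,0],[0,0,-0.5,0],[0,0,0,0]]'
python3 go.py 0.535 0.335 0.15 -15.8
```

```text
clock: 6.88
tcp_pos: [0.5261, 0.0487, 0.1772]
eef_rot: [[0.274, 0.962, 0.002], [0.962, -0.274, -0.0], [0.0, 0.002, -1.0]]
force: [0.2, -0.7, -2.3]
width: 0.0507
grip_force: 42.5
t 6.88 tcp [0.5261 0.0487 0.1772] yaw -15.93 w 0.0507 grip 42.5 F [ 0.2 -0.7 -2.3] j7 -31.1
NEED [11.11 -2.8   1.08] turn -0.02
```

```bash

python3 -m handwheel '[[0.5,-0.15,0,0],[1,-0.25,0,0],[1,-0.25,0,0],[1,-0.25,0,0],[1,-0.25,0,0]]' >/dev/null
python3 -m handwheel '[[1,-0.25,0,0],[1,-0.25,0,0],[1,-0.25,0,0],[1,-0.25,0,0],[1,-0.25,0,0]]' >/dev/null
python3 -m handwheel '[[1,-0.25,0,0],[0.6,-0.15,0.5,0],[0,0,0.5,0],[0,0,0,0]]' >/dev/null
python3 go.py 0.535 0.335 0.099 -15.8
```

```text
t 8.62 tcp [0.5336 0.3329 0.1489] yaw -15.95 w 0.0505 grip 42.4 F [ 0.3 -1.  -2.1] j7 -66.0
NEED [0.1  0.04 2.  ] turn -0.02
```

```bash

python3 -m handwheel '[[0,0,0.8,0],[0,0,0.6,0],[0,0,0.4,0],[0,0,0.15,0],[0,0,0,0]]' 
python3 go.py 0.535 0.335 0.0982 -15.8
```

```text
clock: 9.25
tcp_pos: [0.5344, 0.335, 0.1027]
eef_rot: [[0.274, 0.962, -0.0], [0.962, -0.274, -0.0], [-0.0, -0.0, -1.0]]
force: [0.9, -0.2, -1.5]
width: 0.0509
grip_force: 42.4
t 9.25 tcp [0.5344 0.335  0.1027] yaw -15.91 w 0.0509 grip 42.4 F [ 0.9 -0.2 -1.5] j7 -67.6
NEED [0.01 0.02 0.18] turn -0.01
```

```bash

python3 -m handwheel '[[0,0,0.1,0],[0,0,0.08,0],[0,0,0,0],[0,0,0,0]]' 
python3 go.py 0.535 0.335 0.0982 -15.8
```

```text
clock: 9.75
tcp_pos: [0.5345, 0.3349, 0.0984]
eef_rot: [[0.274, 0.962, 0.0], [0.962, -0.274, -0.0], [0.0, 0.0, -1.0]]
force: [-0.3, -0.4, -1.9]
width: 0.0511
grip_force: 42.4
t 9.75 tcp [0.5345 0.3349 0.0984] yaw -15.91 w 0.0511 grip 42.4 F [-0.3 -0.4 -1.9] j7 -67.8
NEED [0.01 0.02 0.01] turn -0.01
```

```bash

python3 -m handwheel '[[0,0,0.02,0],[0,0,0,0],[0,0,0,0],[0,0,0,0],[0,0,0,0]]' 1
python3 -m handwheel '[[0,0,-0.6,0],[0,0,-1,0],[0,0,-1,0],[0,0,-0.6,0],[-0.5,0,0,0]]' >/dev/null
python3 go.py 0.5055 -0.0175 0.17 -15.8
```

```text
clock: 10.38
tcp_pos: [0.5344, 0.3349, 0.0978]
eef_rot: [[0.274, 0.962, 0.0], [0.962, -0.274, -0.0], [-0.0, 0.0, -1.0]]
force: [-0.0, -0.3, 0.1]
width: 0.0853
grip_force: 0.0
t 11.0 tcp [0.5311 0.324  0.1793] yaw -15.83 w 0.0856 grip 0.0 F [ 0.5 -1.  -0.7] j7 -64.2
NEED [-13.42   2.74   0.35] turn -0.0
```

```bash

python3 -m handwheel '[[-1,0.2,0,0],[-1,0.2,0,0],[-1,0.2,0,0],[-1,0.2,0,0],[-1,0.2,0,0]]' >/dev/null
python3 -m handwheel '[[-1,0.2,0,0],[-1,0.2,0,0],[-1,0.2,0,0],[-1,0.2,0,0],[-1,0.2,0,0]]' >/dev/null
python3 -m handwheel '[[-1,0.2,0,0],[-1,0.2,0,0],[-1,0.2,0,0],[-0.4,0.14,0,0],[0,0,0,0]]' >/dev/null
python3 -m handwheel '[[0,0,0,0],[0,0,0,0]]' >/dev/null
python3 go.py 0.5055 -0.0175 0.1015 -15.8;  python3 -c "
from h import *
snap('top','t3.png');snap('wrist','w3.png')
a=load('t3.png')['pixels'][200:360,120:360]; b=load('w3.png')['pixels']
o=np.hstack([cv2.resize(a,(380,254)),cv2.resize(b[:, 160:480],(382,574))[-254-200:-200]]);
o=np.hstack([cv2.resize(a,(360,240)),cv2.resize(b,(440,330))[:240]]);cv2.imwrite('pics/c3.png',cv2.resize(o,(800,240))[:,:,::-1])"
```

```text
t 13.12 tcp [ 0.505  -0.0169  0.1778] yaw -15.8 w 0.0852 grip 0.0 F [0.2 0.1 0.2] j7 -21.3
NEED [-0.02  0.02  3.05] turn -0.0
```

View pics/c3.png

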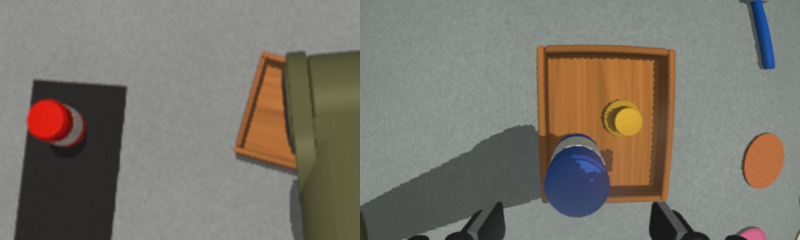

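The red tin stands on the mat. In the wrist view the blue tin is centred at column 577, the same as the finger midpoint, so I'll descend.

```bash

python3 -m handwheel '[[0,0,1,0],[0,0,1,0],[0,0,0.7,0],[0,0,0.3,0],[0,0,0,0]]' >/dev/null
python3 -m handwheel '[[0,0,0.05,0],[0,0,0,0]]' >/dev/null
python3 go.py 0.5055 -0.0175 0.1015 -15.8;  python3 -c "
from h import *
snap('wrist','w4.png');b=load('w4.png'); i=b['pixels'];H,S,V=cv2.split(cv2.cvtColor(i,cv2.COLOR_RGB2HSV))
m=(H>105)&(H<130)&(S>150)&(V>40)
for r in range(240,400,20): c=np.where(m[r,200:430])[0]+200; print(r,c.min() if len(c) else 0,c.max() if len(c) else 0)"
```

```text
t 14.1 tcp [ 0.5054 -0.0181  0.1021] yaw -15.91 w 0.0849 grip 0.0 F [-0.8 -0.1  0. ] j7 -25.5
NEED [ 0.02 -0.    0.02] turn -0.01
240 0 0
260 0 0
280 0 0
300 257 369
320 249 382
340 258 385
360 269 381
380 260 373
```

```bash

python3 -m handwheel '[[0,0,0,0],[0,0,0,0],[0,0,0,0],[0,0,0,0],[0,0,0,0]]' 0 40  >/dev/null
python3 -m handwheel '[[0,0,0,0],[0,0,0,0],[0,0,0,0]]' 0 40 >/dev/null
python3 go.py 0.5055 -0.0175 0.1015 -15.8
python3 -m handwheel '[[0,0,-0.5,0],[0,0,-1,0],[0,0,-1,0],[0,0,-0.5,0],[0,0,0,0]]'
python3 go.py 0.43 0.327 0.15 -15.8
```

```text
t 15.15 tcp [ 0.5051 -0.0181  0.1019] yaw -15.91 w 0.0507 grip 41.7 F [-1.9 -0.   4.9] j7 -25.5
NEED [0.03 0.01 0.02] turn -0.01
clock: 15.78
tcp_pos: [0.5055, -0.0182, 0.1772]
eef_rot: [[0.274, 0.962, 0.002], [0.962, -0.274, -0.001], [-0.0, 0.002, -1.0]]
force: [-1.0, -0.4, -1.9]
width: 0.0506
grip_force: 42.2
t 15.78 tcp [ 0.5055 -0.0182  0.1772] yaw -15.92 w 0.0506 grip 42.2 F [-1.  -0.4 -1.9] j7 -21.4
NEED [12.45 -6.69  1.07] turn -0.02
```

```bash

python3 -m handwheel '[[0.6,-0.3,0,0],[1,-0.55,0,0],[1,-0.55,0,0],[1,-0.55,0,0],[1,-0.55,0,0]]' >/dev/null
python3 -m handwheel '[[1,-0.55,0,0],[1,-0.55,0,0],[1,-0.55,0,0],[1,-0.55,0,0],[1,-0.55,0,0]]' >/dev/null
python3 -m handwheel '[[1,-0.55,0,0],[1,-0.55,0,0],[0.8,-0.34,0.5,0],[0,0,0.5,0],[0,0,0,0]]' >/dev/null
python3 go.py 0.43 0.327 0.098 -15.8
```

```text
t 17.65 tcp [0.4278 0.3248 0.1496] yaw -15.88 w 0.0508 grip 42.2 F [-0.7 -0.1 -1.6] j7 -68.6
NEED [0.12 0.07 2.07] turn -0.01
```

```bash

python3 -m handwheel '[[0,0.05,0.8,0],[0.05,0,0.6,0],[0,0,0.4,0],[0,0,0.2,0],[0,0,0,0]]' >/dev/null
python3 -m handwheel '[[0,0,0,0],[0,0,0,0]]' 
python3 go.py 0.43 0.327 0.0982 -15.8
```

```text
clock: 18.52
tcp_pos: [0.4309, 0.327, 0.102]
eef_rot: [[0.274, 0.962, 0.001], [0.962, -0.274, 0.0], [0.0, 0.001, -1.0]]
force: [-0.0, -0.0, -1.3]
width: 0.051
grip_force: 42.2
t 18.52 tcp [0.4309 0.327  0.102 ] yaw -15.91 w 0.051 grip 42.2 F [-0.  -0.  -1.3] j7 -71.6
NEED [-0.01 -0.04  0.15] turn -0.01
```

```bash

python3 -m handwheel '[[0,0,0.1,0],[0,0,0.05,0],[0,0,0,0],[0,0,0,0]]' 
python3 -m handwheel '[[0,0,0.02,0],[0,0,0,0],[0,0,0,0],[0,0,0,0],[0,0,0,0]]' 1
python3 -m handwheel '[[0,0,-0.6,0],[0,0,-1,0],[0,0,-1,0],[0,0,-0.8,-0.5],[0,0,-0.4,-1]]' >/dev/null
python3 -m handwheel '[[0,0,0,-1],[0,0,0,-1],[0,0,0,-1],[0,0,0,-1],[0,0,0,-1]]' >/dev/null
python3 -m handwheel '[[0,0,0,-1],[0,0,0,-1],[0,0,0,-1],[0,0,0,-1],[0,0,0,-0.75]]' >/dev/null
python3 go.py 0.5643 0.0097 0.17 74.2
```

```text
clock: 19.02
tcp_pos: [0.4308, 0.3268, 0.098]
eef_rot: [[0.274, 0.962, 0.0], [0.962, -0.274, -0.0], [-0.0, 0.0, -1.0]]
force: [-0.3, 0.1, 2.8]
width: 0.0511
grip_force: 42.4
clock: 19.65
tcp_pos: [0.4307, 0.3267, 0.0972]
eef_rot: [[0.274, 0.962, -0.0], [0.962, -0.274, -0.0], [-0.0, -0.0, -1.0]]
force: [-0.3, -0.4, -0.4]
width: 0.0856
grip_force: 0.0
t 21.52 tcp [0.4309 0.3269 0.1933] yaw 74.3 w 0.0854 grip 0.0 F [-0.1 -0.6  0.2] j7 15.7
NEED [ -8.57 -10.77   0.93] turn 0.01
```

```bash

python3 -m handwheel '[[-0.8,-1,0,0],[-0.8,-1,0,0],[-0.8,-1,0,0],[-0.8,-1,0,0],[-0.8,-1,0,0]]' 0.75 >/dev/null
python3 -m handwheel '[[-0.8,-1,0,0],[-0.8,-1,0,0],[-0.8,-1,0,0],[-0.8,-1,0,0],[-0.8,-1,0,0]]'  >/dev/null
python3 -m handwheel '[[-0.57,-0.77,0.9,0],[0,0,0.8,0],[0,0,0,0],[0,0,0,0]]'  >/dev/null
python3 go.py 0.5643 0.0097 0.05 74.2;  python3 -c "
from h import *
snap('top','t5.png');snap('wrist','w5.png')
a=load('t5.png')['pixels'][200:360,120:360]; b=load('w5.png')['pixels']
o=np.hstack([cv2.resize(a,(360,240)),cv2.resize(b,(440,330))[90:]]);cv2.imwrite('pics/c5.png',o[:,:,::-1])"
```

```text
t 23.27 tcp [0.5628 0.0109 0.1506] yaw 74.24 w 0.0642 grip 0.0 F [-0.2  0.6  0.4] j7 49.4
NEED [-0.07 -0.03  4.02] turn 0.0
```

View pics/c5.png

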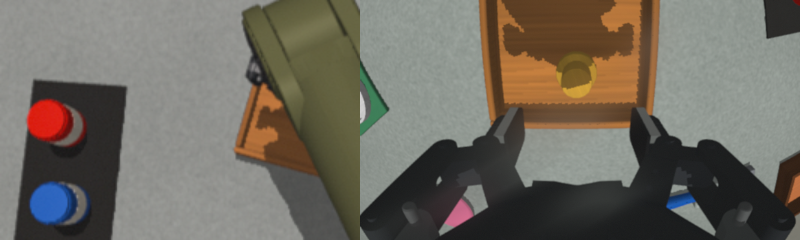

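Both tins are on the mat. The die at column 576 matches the finger midpoint, so I'll descend.

```bash

python3 -m handwheel '[[-0.05,-0.03,1,0],[0,0,1,0],[0,0,1,0],[0,0,0.6,0],[0,0,0.2,0]]'  >/dev/null
python3 -m handwheel '[[0,0,0.2,0],[0,0,0,0],[0,0,0,0]]'  >/dev/null
python3 go.py 0.5643 0.0097 0.05 74.2;  python3 -c "
from h import *
snap('wrist','w6.png'); b=load('w6.png')['pixels'];o=cv2.resize(b[160:480,120:520],(600,480));cv2.imwrite('pics/c6.png',o[:,:,::-1])"
```

```text
t 24.38 tcp [0.5643 0.008  0.0504] yaw 74.08 w 0.0644 grip 0.0 F [ 0.6 -0.   0.2] j7 44.7
NEED [0.02 0.07 0.01] turn -0.02
```

View pics/c6.png

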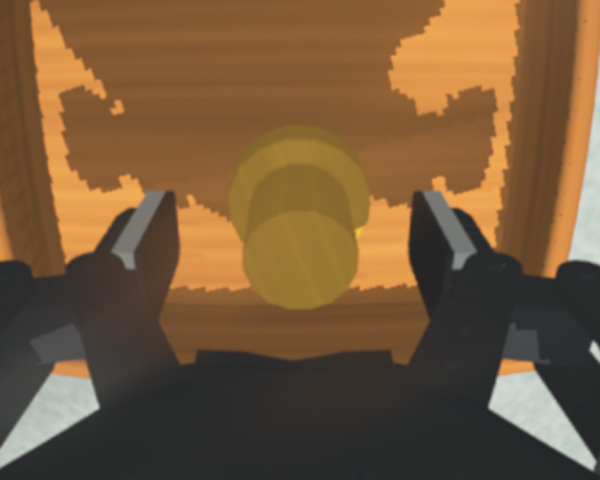

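```bash

python3 -m handwheel '[[0,0.06,-0.1,0],[0,0,0,0],[0,0,0,0]]' 0.5  >/dev/null
python3 go.py 0.5643 0.0097 0.0535 74.2
python3 -m handwheel '[[0,0,0,0],[0,0,0,0],[0,0,0,0],[0,0,0,0],[0,0,0,0]]' 0 40 
python3 -m handwheel '[[0,0,0,0],[0,0,0,0],[0,0,0,0]]'
python3 go.py 0.5643 0.0097 0.0535 74.2
```

```text
t 24.8 tcp [0.5643 0.0095 0.0524] yaw 74.09 w 0.0426 grip 0.0 F [ 0.  -0.8 -0.6] j7 44.6
NEED [ 0.    0.01 -0.05] turn -0.01
clock: 25.42
tcp_pos: [0.5645, 0.0096, 0.0524]
eef_rot: [[-0.962, 0.274, 0.0], [0.274, 0.962, 0.0], [-0.0, 0.0, -1.0]]
force: [0.3, 2.1, 1.5]
width: 0.0261
grip_force: 39.4
clock: 25.8
tcp_pos: [0.5645, 0.0096, 0.0524]
eef_rot: [[-0.962, 0.274, 0.0], [0.274, 0.962, 0.0], [-0.0, 0.0, -1.0]]
force: [0.1, 0.2, 2.9]
width: 0.026
grip_force: 39.5
t 25.8 tcp [0.5645 0.0096 0.0524] yaw 74.09 w 0.026 grip 39.5 F [0.1 0.2 2.9] j7 44.6
NEED [ 0.01  0.   -0.04] turn -0.01
```

```bash

python3 -m handwheel '[[0,0,-0.5,0],[0,0,-1,0],[0,0,-1,0],[0,0,-0.5,0],[0,0,0,0]]'
python3 go.py 0.5125 -0.3236 0.1 74.2
```

```text
clock: 26.42
tcp_pos: [0.5646, 0.0092, 0.1278]
eef_rot: [[-0.962, 0.275, 0.001], [0.275, 0.962, -0.001], [-0.001, -0.0, -1.0]]
force: [-0.3, -0.0, -2.5]
width: 0.0257
grip_force: 39.6
t 26.43 tcp [0.5646 0.0092 0.1278] yaw 74.06 w 0.0257 grip 39.6 F [-0.3 -0.  -2.5] j7 48.3
NEED [ -1.65 -13.37   1.12] turn -0.02
```

```bash

python3 -m handwheel '[[0,-0.5,0,0],[-0.1,-1,0,0],[-0.1,-1,0,0],[-0.1,-1,0,0],[-0.1,-1,0,0]]'  >/dev/null
python3 -m handwheel '[[-0.15,-1,0,0],[-0.15,-1,0,0],[-0.15,-1,0,0],[-0.15,-1,0,0],[-0.15,-1,0,0]]'  >/dev/null
python3 -m handwheel '[[-0.15,-1,0,0],[-0.15,-1,0,0],[-0.15,-1,0,0],[0,-0.87,0,0],[0,0,0,0]]'  >/dev/null
python3 -m handwheel '[[0,0,0,0]]'  >/dev/null
python3 go.py 0.5125 -0.3236 0.1 74.2;  python3 -c "
from h import *
snap('scene','s7.png');snap('wrist','w7.png')
a=load('s7.png')['pixels'][60:240,100:340]; b=load('w7.png')['pixels']
o=np.hstack([cv2.resize(a,(400,300)),cv2.resize(b,(400,300))]);cv2.imwrite('pics/c7.png',o[:,:,::-1])"
```

```text
t 28.43 tcp [ 0.5114 -0.3217  0.1273] yaw 74.15 w 0.0261 grip 39.8 F [-0.2  0.3 -3.1] j7 80.7
NEED [-0.06 -0.06  1.09] turn -0.01
```

View pics/c7.png

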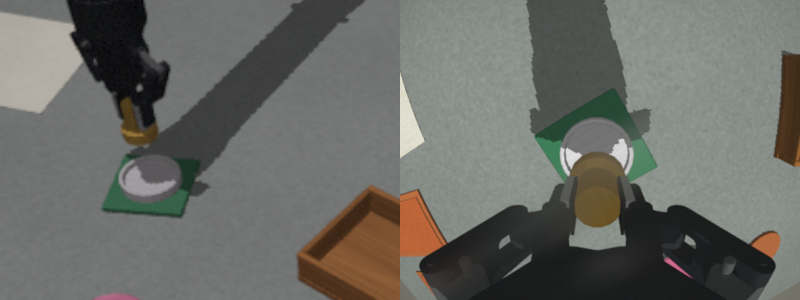

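The die is held upright over the ring, with the die at column 597 and the ring at 598 in the wrist half. I'll cross-check the ring position with the scene camera and then lower.

```bash
python3 -c "
from h import *
print(pt(load('scene0.png'),189.5,166.5,.022))
b=load('w7.png'); print(wpt(b,(598-400)*1.6,156*1.6,.022))"
python3 -m handwheel '[[-0.05,-0.05,0.8,0],[0,0,0.7,0],[0,0,0.5,0],[0,0,0.2,0],[0,0,0,0]]'  >/dev/null
python3 -m handwheel '[[0,0,0,0],[0,0,0,0]]'  >/dev/null
python3 go.py 0.5125 -0.3236 0.0584 74.2
```

```text
[ 0.51953642 -0.31764885  0.022     ]
[ 0.51460301 -0.32149903  0.022     ]
t 29.4 tcp [ 0.5124 -0.3247  0.0729] yaw 74.08 w 0.0259 grip 39.8 F [ 0.3 -0.3 -2.4] j7 78.6
NEED [0.01 0.04 0.58] turn -0.01
```

```bash

python3 -m handwheel '[[-0.06,0.06,0.2,0],[0,0,0.2,0],[0,0,0.1,0],[0,0,0,0],[0,0,0,0]]'  
python3 go.py 0.514 -0.323 0.0584 74.2
```

```text
clock: 30.02
tcp_pos: [0.514, -0.3235, 0.0599]
eef_rot: [[-0.962, 0.274, 0.0], [0.274, 0.962, -0.0], [-0.0, -0.0, -1.0]]
force: [-0.5, -0.8, -2.0]
width: 0.026
grip_force: 39.8
t 30.02 tcp [ 0.514  -0.3235  0.0599] yaw 74.09 w 0.026 grip 39.8 F [-0.5 -0.8 -2. ] j7 78.0
NEED [0.   0.02 0.06] turn -0.01
```

```bash

python3 -m handwheel '[[0,0,0.05,0],[0,0,0,0],[0,0,0,0]]'  
python3 -m handwheel '[[0,0,0,0],[0,0,0,0],[0,0,0,0],[0,0,0,0]]'  0.8
python3 -m handwheel '[[0,0,-0.4,0],[0,0,-1,0],[0,0,-1,0],[0,0,-1,0],[0,0,-1,0]]' >/dev/null
python3 -m handwheel '[[0,0,-1,0],[0,0,0,1],[0,0,0,1],[0,0,0,1],[0,0,0,1]]' 1 >/dev/null
python3 -m handwheel '[[0,0,0,1],[0,0,0,1],[0,0,0,1],[0,0,0,1],[0,0,0,1]]' >/dev/null
python3 -m handwheel '[[0,0,0,1],[0,0,0,1],[0,0,0,0.25],[0,0,0,0]]' >/dev/null
python3 go.py 0.4307 0.3267 0.19 -15.91;  python3 -c "
from h import *
snap('scene','s8.png');snap('top','t8.png')
a=load('s8.png')['pixels'][110:230,110:270]; b=load('t8.png')['pixels'][200:380,120:360]
o=np.hstack([cv2.resize(a,(400,300)),cv2.resize(b,(400,300))]);cv2.imwrite('pics/c8.png',o[:,:,::-1])"
```

```text
clock: 30.4
tcp_pos: [0.5139, -0.3235, 0.0586]
eef_rot: [[-0.962, 0.274, 0.0], [0.274, 0.962, -0.0], [-0.0, -0.0, -1.0]]
force: [-0.5, -0.2, -2.5]
width: 0.026
grip_force: 39.8
clock: 30.9
tcp_pos: [0.514, -0.3235, 0.0587]
eef_rot: [[-0.962, 0.274, 0.0], [0.274, 0.962, -0.0], [-0.0, -0.0, -1.0]]
force: [-1.2, 0.1, -0.3]
width: 0.0685
grip_force: 0.0
t 33.27 tcp [ 0.5142 -0.3233  0.1946] yaw -15.78 w 0.0853 grip 0.0 F [ 0.3  0.1 -0.7] j7 0.8
NEED [ 24.11 -10.29   0.16] turn 0.02
```

View pics/c8.png

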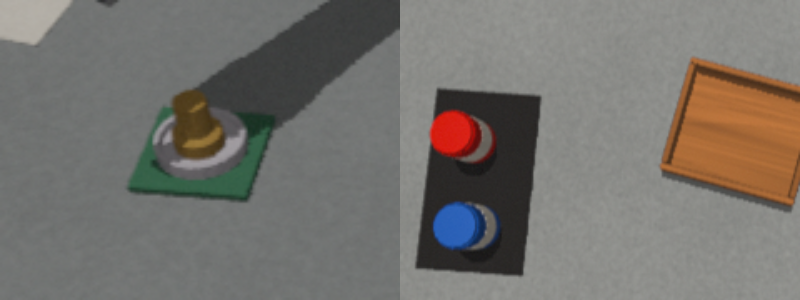

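The die stands upright inside the ring, and both tins wait on the mat. Next I'll fetch the blue tin.

```bash

python3 -m handwheel '[[1,-0.43,0,0],[1,-0.43,0,0],[1,-0.43,0,0],[1,-0.43,0,0],[1,-0.43,0,0]]'  >/dev/null
python3 -m handwheel '[[1,-0.43,0,0],[1,-0.43,0,0],[1,-0.43,0,0],[1,-0.43,0,0],[1,-0.43,0,0]]'  >/dev/null
python3 -m handwheel '[[1,-0.43,0,0],[1,-0.43,0,0],[1,-0.43,0,0],[1,-0.43,0,0],[1,-0.43,0,0]]'  >/dev/null
python3 -m handwheel '[[1,-0.43,0,0],[1,-0.43,0,0],[1,-0.43,0,0],[1,-0.43,0,0],[1,-0.43,0,0]]'  >/dev/null
python3 -m handwheel '[[1,-0.43,0,0],[1,-0.43,0,0],[1,-0.43,0,0],[1,-0.43,0,0],[0,0,0,0]]'  >/dev/null
python3 -m handwheel '[[0,0,0,0]]'  >/dev/null
python3 go.py 0.4307 0.3267 0.0975 -15.91
```

```text
t 36.62 tcp [0.43   0.324  0.1934] yaw -15.91 w 0.0856 grip 0.0 F [ 0.1 -0.7  0.1] j7 -70.6
NEED [ 0.11 -0.    3.83] turn 0.0
```

```bash

python3 -m handwheel '[[0.1,0,1,0],[0,0,1,0],[0,0,1,0],[0,0,0.5,0],[0,0,0.28,0]]'  >/dev/null
python3 -m handwheel '[[0,0,0,0],[0,0,0,0]]'  >/dev/null
python3 go.py 0.4307 0.3267 0.0977 -15.91
```

```text
t 37.5 tcp [0.4314 0.327  0.0998] yaw -15.92 w 0.0851 grip 0.0 F [-1.3  0.8  0.2] j7 -76.0
NEED [-0.02 -0.02  0.08] turn -0.0
```

```bash

python3 -m handwheel '[[-0.01,-0.02,0.07,0],[0,0,0,0],[0,0,0,0]]'  >/dev/null
python3 -m handwheel '[[0,0,0,0],[0,0,0,0],[0,0,0,0],[0,0,0,0],[0,0,0,0]]' 0 40  >/dev/null
python3 -m handwheel '[[0,0,0,0],[0,0,0,0],[0,0,0,0]]' 0 40 >/dev/null
python3 go.py 0.4307 0.3267 0.0977 -15.91
python3 -m handwheel '[[0,0,-0.5,0],[0,0,-1,0],[0,0,-1,0],[0,0,-0.5,0],[0,0,0,0]]' >/dev/null
python3 go.py 0.5051 -0.0181 0.17 -15.91
```

```text
t 38.88 tcp [0.4305 0.3269 0.0976] yaw -15.9 w 0.0508 grip 42.4 F [-0.2  0.5  5.9] j7 -76.1
NEED [-0.01  0.01 -0.  ] turn 0.0
t 39.5 tcp [0.4307 0.3264 0.1727] yaw -15.94 w 0.0506 grip 42.3 F [ 0.4 -0.6 -1.2] j7 -72.0
NEED [-12.43   6.65   0.11] turn -0.0
```

```bash

python3 -m handwheel '[[-0.6,0.3,0,0],[-1,0.54,0,0],[-1,0.54,0,0],[-1,0.54,0,0],[-1,0.54,0,0]]' >/dev/null
python3 -m handwheel '[[-1,0.54,0,0],[-1,0.54,0,0],[-1,0.54,0,0],[-1,0.54,0,0],[-1,0.54,0,0]]' >/dev/null
python3 -m handwheel '[[-1,0.54,0,0],[-1,0.54,0,0],[-0.83,0.41,0,0],[0,0,0,0],[0,0,0,0]]' >/dev/null
python3 -m handwheel '[[0,0,0,0],[0,0,0,0]]' >/dev/null
python3 go.py 0.5051 -0.0181 0.102 -15.91
```

```text
t 41.62 tcp [ 0.505  -0.017   0.1723] yaw -15.82 w 0.0506 grip 42.2 F [ 1.1 -0.3 -1.6] j7 -27.4
NEED [-0.04  0.02  2.81] turn 0.01
```

```bash

python3 -m handwheel '[[0,0,0.7,0],[0,0,0.8,0],[0,0,0.6,0],[0,0,0.4,0],[0,0,0.15,0]]' >/dev/null
python3 -m handwheel '[[0,0,0,0],[0,0,0,0]]' >/dev/null
python3 go.py 0.5051 -0.0181 0.102 -15.91
```

```text
t 42.5 tcp [ 0.5055 -0.0178  0.1066] yaw -15.91 w 0.0509 grip 42.3 F [ 0.1 -1.1 -1.1] j7 -32.5
NEED [-0.01 -0.01  0.18] turn -0.0
```

```bash

python3 -m handwheel '[[-0.01,-0.01,0.1,0],[0,0,0.08,0],[0,0,0,0],[0,0,0,0]]' >/dev/null
python3 go.py 0.5051 -0.0181 0.102 -15.91
python3 -m handwheel '[[0,0,0.01,0],[0,0,0,0],[0,0,0,0],[0,0,0,0],[0,0,0,0]]' 1 >/dev/null
python3 go.py 0.5051 -0.0181 0.102 -15.91
python3 -m handwheel '[[0,0,-0.6,0],[0,0,-1,0],[0,0,-1,0],[0,0,-0.8,0],[0.5,0,0,0]]' >/dev/null
python3 go.py 0.5344 0.3349 0.18 -15.91
```

```text
t 43.0 tcp [ 0.5049 -0.0181  0.1016] yaw -15.92 w 0.051 grip 42.3 F [ 0.  -0.9 -0.6] j7 -32.8
NEED [ 0.    0.01 -0.02] turn -0.0
t 43.62 tcp [ 0.5048 -0.018   0.1013] yaw -15.91 w 0.0854 grip 0.0 F [-0.2  0.3 -0.5] j7 -32.8
NEED [-0.    0.01 -0.03] turn 0.0
t 44.25 tcp [ 0.5094 -0.0068  0.188 ] yaw -16.07 w 0.0856 grip 0.0 F [-0.5 -0.8 -0.2] j7 -28.4
NEED [13.41 -2.82  0.3 ] turn -0.02
```

```bash

python3 -m handwheel '[[1,-0.2,0,0],[1,-0.2,0,0],[1,-0.2,0,0],[1,-0.2,0,0],[1,-0.2,0,0]]' >/dev/null
python3 -m handwheel '[[1,-0.2,0,0],[1,-0.2,0,0],[1,-0.2,0,0],[1,-0.2,0,0],[1,-0.2,0,0]]' >/dev/null
python3 -m handwheel '[[1,-0.2,0,0],[1,-0.2,0,0],[1,-0.2,0,0],[0.4,-0.2,0,0],[0,0,0,0]]' >/dev/null
python3 -m handwheel '[[0,0,0,0],[0,0,0,0]]' >/dev/null
python3 go.py 0.5344 0.3349 0.098 -15.91
```

```text
t 46.38 tcp [0.5332 0.3341 0.1862] yaw -16.01 w 0.0853 grip 0.0 F [ 0.3  0.4 -0. ] j7 -70.0
NEED [0.05 0.03 3.53] turn -0.01
```

```bash

python3 -m handwheel '[[0,0,1,0],[0,0,1,0],[0,0,0.8,0],[0,0,0.4,0],[0,0,0.23,0]]'  >/dev/null
python3 -m handwheel '[[0,0,0,0],[0,0,0,0]]'  >/dev/null
python3 go.py 0.5344 0.3349 0.0978 -15.91
```

```text
t 47.25 tcp [0.5331 0.3358 0.1013] yaw -15.91 w 0.0853 grip 0.0 F [ 0.6 -0.   0.6] j7 -72.8
NEED [-0.02  0.06  0.14] turn 0.0
```

```bash

python3 -m handwheel '[[-0.02,0.06,0.13,0],[0,0,0,0],[0,0,0,0]]'  >/dev/null
python3 -m handwheel '[[0,0,0,0],[0,0,0,0],[0,0,0,0],[0,0,0,0],[0,0,0,0]]' 0 40  >/dev/null
python3 -m handwheel '[[0,0,0,0],[0,0,0,0],[0,0,0,0]]' 0 40 >/dev/null
python3 go.py 0.5344 0.3349 0.0978 -15.91
python3 -m handwheel '[[0,0,-0.5,0],[0,0,-1,0],[0,0,-1,0],[0,0,-0.5,0],[0,0,0,0]]' >/dev/null
python3 go.py 0.5256 0.0489 0.17 -15.91
```

```text
t 48.62 tcp [0.5339 0.3348 0.0976] yaw -15.9 w 0.0504 grip 42.3 F [-2.   0.5  5.4] j7 -72.8
NEED [ 0.01  0.02 -0.01] turn 0.0
t 49.25 tcp [0.5344 0.3344 0.1727] yaw -15.94 w 0.051 grip 42.4 F [-0.  -0.6 -2.6] j7 -70.3
NEED [-11.08   2.8    0.11] turn -0.0
```

```bash

python3 -m handwheel '[[-0.5,0.15,0,0],[-1,0.25,0,0],[-1,0.25,0,0],[-1,0.25,0,0],[-1,0.25,0,0]]' >/dev/null
python3 -m handwheel '[[-1,0.25,0,0],[-1,0.25,0,0],[-1,0.25,0,0],[-1,0.25,0,0],[-1,0.25,0,0]]' >/dev/null
python3 -m handwheel '[[-1,0.25,0,0],[-0.56,0.15,0,0],[0,0,0,0],[0,0,0,0]]' >/dev/null
python3 go.py 0.5256 0.0489 0.102 -15.91
```

```text
t 51.0 tcp [0.5253 0.0505 0.1722] yaw -15.84 w 0.0508 grip 42.3 F [ 0.9  0.9 -2.1] j7 -38.3
NEED [-0.06  0.03  2.81] turn 0.01
```

```bash

python3 -m handwheel '[[0,0,0.7,0],[0,0,0.8,0],[0,0,0.6,0],[0,0,0.4,0],[0,0,0.15,0]]' >/dev/null
python3 -m handwheel '[[0,0,0,0],[0,0,0,0]]' >/dev/null
python3 go.py 0.5256 0.0489 0.102 -15.91
```

```text
t 51.88 tcp [0.526  0.0494 0.1066] yaw -15.92 w 0.0507 grip 42.3 F [ 0.   0.1 -2.4] j7 -42.4
NEED [-0.03 -0.01  0.18] turn -0.0
```

```bash

python3 -m handwheel '[[-0.03,-0.01,0.1,0],[0,0,0.07,0],[0,0,0,0],[0,0,0,0]]' >/dev/null
python3 go.py 0.5256 0.0489 0.102 -15.91
python3 -m handwheel '[[0,0,0.01,0],[0,0,0,0],[0,0,0,0],[0,0,0,0],[0,0,0,0]]' 1 >/dev/null
python3 -m handwheel '[[0,0,-0.6,0],[0,0,-1,0],[0,0,-1,0],[0,0,-1,0],[0,0,-0.5,0]]' >/dev/null
python3 -m handwheel '[[1,-0.3,0,0],[1,-0.3,0,0],[1,-0.3,0,0],[1,-0.3,0,0],[1,-0.3,0,0]]' >/dev/null
python3 -m handwheel '[[1,-0.3,0,0],[1,-0.3,0,0],[1,-0.3,0,0],[1,-0.3,0,0],[0,0,0,0]]' >/dev/null
python3 - <<'E'
from h import *
snap('top','t9.png');snap('scene','s9.png')
for f in('top0.png','t9.png'):
    t=load(f); H,S,V=cv2.split(cv2.cvtColor(t['pixels'],cv2.COLOR_RGB2HSV))
    for n,m in(('red',((H<4)|(H>176))&(S>200)&(V>150)),('blue',(H>105)&(H<130)&(S>150)&(V>120))):
        k=np.zeros(m.shape,np.uint8); k[260:322,280:370]=m[260:322,280:370]
        e=cv2.fitEllipse(max(cv2.findContours(k,0,1)[0],key=cv2.contourArea)); print(f,n,np.round(e[0],2),pt(t,*e[0],.118).round(4))
a=t['pixels'][140:340,200:530]; b=load('s9.png')['pixels'][:400,:533]
o=np.hstack([cv2.resize(a,(400,300)),cv2.resize(b,(400,300))]);cv2.imwrite('pics/c9.png',o[:,:,::-1])
print(robot.sense()['clock'])
E
```

```text
t 52.38 tcp [0.5251 0.0487 0.1018] yaw -15.91 w 0.0508 grip 42.4 F [-0.1  0.8 -2.4] j7 -42.6
NEED [ 0.01  0.02 -0.01] turn -0.0
top0.png red [302.92 284.13] [0.5236 0.0485 0.118 ]
top0.png blue [339.51 295.17] [ 0.5031 -0.0194  0.118 ]
t9.png red [302.82 284.03] [0.5238 0.0487 0.118 ]
t9.png blue [339.33 295.05] [ 0.5033 -0.0191  0.118 ]
54.975
```

View pics/c9.png

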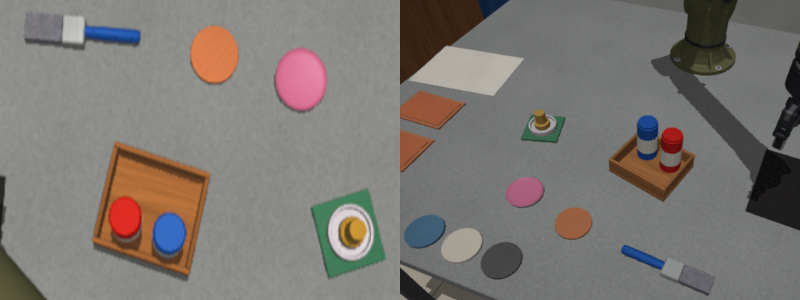

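The tins are back upright within about 0.3 mm of where they started. The die stands in the ring, the bystanders haven't moved, and the gripper is clear, so I'll hand in.

```bash
python3 -c "
from cell import robot
print(robot.close_job())"
```

```text
the job is handed in; nothing more can be done
None
```

The job is handed in at about 55 s of the 128 s: both tins waited on the mat while the die was set upright in the holder ring, both are back upright within about 0.3 mm of their original spots by the top camera, and the brush, dish and coaster were left alone; no verdict came back.

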